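# Dock a cooled vial rack under its leaf spring

## Robot

A 7-joint arm with a two-finger parallel gripper is mounted at the origin on the work surface. World frame = base frame: x ahead of the robot, y to its left, z up, the work surface at z = 0. Lengths are in m, angles in degrees, forces in N, time in s.
With the tool pointing down it reaches from about 0.425 to 0.925 m from the base axis. Payload 6.8 kg.
Tool frame: the origin (TCP) lies between the finger pads; the fingertips stand 14 mm ahead of it and the grasp point (between the pads) lies 5 mm behind it; z points along the fingers, y is the direction in which the jaws open and shut (so a half turn about z gives the same grasp; the last joint's range is limited). The gripper opens to 85 mm and grips with 20 to 120 N. Pads are 22 mm wide; open, the fingers measure 114 mm over their backs; the gripper's body (76 mm by 85 mm) begins 54 mm behind the grasp point. The pads swing forward as they close: fully open they stand 13 mm farther back than shut.
Start: joints at [-72.37, 27.33, 1.283, 89.118, -0.659, 63.558, -4.761], TCP at [0.273, 0.618, 0.245] pointing down, gripper open.
Joint ranges: [-169.35, 169.35], [-19.33, 120.38], [-80.79, 83.38], [13.8, 139.57], [-78.32, 258.32], [9.67, 109.79], [-169.56, 169.56]. Speed limits (degrees/s): [136.94, 136.94, 180, 180, 180, 180, 180].

## Interface

Orientations are given as [roll, pitch, yaw] about the fixed x, y, z axes, in that order (R = Rz(yaw) Ry(pitch) Rx(roll)).
In Python, from plant import robot gives the robot as it stands.
- The arm moves only by the tool carry_out, never from a script. Its argument "steps" is one flat list of numbers, 7 for each row, row after row: the closure in counts, from 0 (fully open) to 255 (shut), then the shift along the tool's x, y, z in m, then the turn, a rotation vector about the tool's x, y, z in rad. A call has 1 to 5 rows; each row is the pose to reach, as a shift and turn from the pose measured when the call began, along the tool's axes at that moment; what a row does not reach only later rows make up. A row lasts 1/12 s, in which the tool goes at most 41.7 mm and 7.16 degrees, less where a joint would pass 70% of its speed; a pose out of reach is approached as far as the arm can. A call with a gripper value outside its range is refused whole. The fingers move at their own pace and stop on an object; "grip_force" is the grip in N (left out, the last holds). Time passes only in rows, so rows that repeat a pose let the fingers close. It gives the time, the measured TCP pose, the force and the opening at its end, in the units of the state.
- robot.sense(): the state, without advancing time (a new reading comes with each control period).
- robot.snapshot(name): name is "scene" or "top" or "wrist"; returns a dict with "color" (384x512x3 uint8, blue, green, red), "depth" (384x512 float32, m along the optical axis (not along the pixel's ray), 0 where there is no reading), "K" (3x3 intrinsics, pixels), "R" (3x3) and "t" (3): a world point X has camera coordinates R X + t. Camera axes: x right, y down, z forward; pixel columns grow to the right and rows downward; lengths in m; the calibration is good to about 2 mm. A picture is of the moment at which its call begins.
- robot.sign_off(): hands the job in, once; it reports no verdict.
Trained networks look in a picture, given as the dict that the camera call returned (one of the last four; its "shot" number tells which), for a name from the list of things; names that differ only in an ending like _2 or _b are one class to them, and where a whole thing is asked for, a point or a joint stands for the part that bears it (a point fixed in the world has none). Each returns a list of dicts, best first, with "score" (0 to 1); they miss things now and then, are a little off and sometimes report something else, mostly with a low value. They report only what shows in the picture. A call takes as long as a camera call.
- robot.masks_of(picture, thing): "mask" (384x512 bool, what is visible of it) and "rect" ([left, top, width, height] in pixels, round what is visible of it).
The state is a dict: "clock": time; "q": joint angles; "joint_vel": joint speeds; "effort": joint torques, N m; "tool_pos": TCP position; "eef_rot": TCP orientation; "wrist_force": force on the tool from outside, world axes, zero at the start; "wrist_torque": the same for the moment, N m; "finger_gap": opening from 0.0 (shut) to 1.0 (fully open).
Only numpy, scipy, OpenCV 4.12 (cv2) and the standard library are available. Lean on these libraries where they do the work, as an engineer would, in place of code of your own. Each camera call takes 0.05 s, during which the arm holds its last target.

## Task

Dock the vial rack: set the fingertips on the bare finger pad in front of the vials and, pressing the rack down hard so that its nose stays below the rolled tip of the leaf spring, slide it along the lane until the nose has passed under the spring and is fully home against the end stops. Only press and push: do not lift the rack, keep off the glass vials, and leave the bottle, the beaker and the jar where they stand. Finish with the hand clear, the rack lying flat and held down by the spring.

Things in the scene. Friction and masses are not known exactly. Their poses are not given: they have to be found in the camera images.
- dock: Low white docking station, fixed, 305 mm long, 130 wide. Origin on the bench under the lane's centre line; x runs along the lane towards the stops (the rack's way), z up. Lane floor 14 mm above the bench, x -165 to +75 mm, 90 wide between rails 10 mm high. Beyond the stops: cheeks either side of the leaf, tops 34 mm above the bench, then from x = 107 to 140 a head 52 mm above the bench.
- dock_stop (a point): Point on the lane floor (14 mm above the bench), mid width, in the plane of the end stops: where the foot of the rack's nose is when fully home. It is at x = 75 mm of the dock.
- leaf_tip (a point): Centre of the rolled free tip (4 mm thick, 36 wide) of the steel leaf spring over the lane, at rest 12 mm above the lane floor (underside 10), 25 mm before the stops. Behind it the leaf dips to a knee 6 mm above the floor, 10 mm before the stops, then rises to its clamp. 5 N starts the knee lifting, 9 N with the nose under it. A nose not pressed down jams against this tip.
- contact_crest (a point): Mid width, level with the crest of two sprung brass contact fingers (30 mm apart, 10 wide) that slope up out of the lane floor, from flush 56 mm before the stops to 7 mm high at this crest, 28 mm before the stops. They lift the rack's nose (its top then 15 mm above the floor) unless it is pressed down: 6 N at the crest starts them, 11 N pushes them flush.
- rack: Grey vial rack, loose, about 0.5 kg, in the lane (2 mm play each side), 144 mm long, 86 wide. Origin: centre of its underside; x towards the nose, z up. Vial block x -72 to -18 mm, 28 high; bare finger pad x -18 to 28, 18 high; low finger ridge across it x 28 to 38, 22 high; nose, a flat tongue, x 38 to 72, 72 wide, 8 thick. Slides easily (friction 0.15). Starts 60 to 95 mm short of the stops.
- rack_land (a point): Centre of the bare finger pad's top face: 5 mm ahead of the rack's origin, 18 mm above its underside. The face of the finger ridge is 23 mm ahead of this point, the nearest vials 29 mm behind it.
- rack_nose (a point): Foot of the nose's leading edge, mid width: 72 mm ahead of the rack's origin, at underside height.
- vials: Twelve glass vials with black caps fixed in the rack, in three rows of four across it (x = -60, -45, -30 mm in the rack's frame), 12 mm thick, tops 46 mm above the rack's underside. Origin and axes are the rack's.
- leaf (a joint): Lift of the leaf spring, rad: 0 at rest, about 0.055 with the rack's nose under it.
- contacts (a joint): How far the contact fingers are pushed down, rad: 0 at rest, about 0.25 when flush with the floor.
- bottle: Bystander: clear bottle with a blue cap, 70 mm thick, 145 mm tall, standing beside the dock. Origin: centre of its foot.
- beaker: Bystander: glass beaker, 60 mm wide, 70 mm tall, standing beside the dock. Origin: centre of its foot.
- jar: Bystander: brown jar with a white lid, 52 mm thick, 75 mm tall, standing beside the dock. Origin: centre of its foot.

How it is judged (in metres and radians):
On the way:
1. the nose has gone in under the leaf spring while the fingers press on the rack (x of rack_nose in the frame of dock above 0.055 m and z of rack_nose in the frame of dock below 0.018 m and value of joint leaf above 0.01 rad and contact force between the fingers and rack above 5 N), for 0.1 s.
At the end, for the whole second after the job is handed in: The rack's nose is under the leaf spring (leaf lifted more than 0.035 rad) and within 5 mm of the end stops, the rack lies flat on the lane floor (nose within 2.5 mm of it, tilt below 0.025 rad) with the contact fingers pushed down more than 0.17 rad, and is at rest (x of rack_nose in the frame of dock above 0.07 m and z of rack_nose in the frame of dock below 0.0165 m and angle between the z axis of rack and the z axis of dock, either way round below 0.025 rad and value of joint leaf above 0.035 rad and value of joint contacts above 0.17 rad and linear speed of rack below 0.01 m/s); the robot touches nothing.
It fails at once if the rack is lifted more than 15 mm off the lane (z of rack in the frame of dock above 0.029 m).
It fails at once if the robot presses, grips or shoves the vials with more than 4 N (contact force between any of the fingers, the arm and vials above 4 N).
It fails at once if the bottle, the beaker or the jar is moved more than 20 mm (distance of any of bottle, beaker, jar from where it was at the start of the episode above 0.02 m).
It also fails if it takes over 48 s, if anything falls off the work surface, if the arm or the gripper's body presses on something with over 40 N, if the wrist force passes 120 N, or if a joint passes its speed limit or range.

## Working session

There is one attempt and no reset: what is moved stays moved. The work goes in short steps, Python scripts to look and compute and a tool call to move; the robot and the scene stay as the last step left them, time stands still between calls to the robot, and variables do not carry over. Pictures are saved under pics/ and viewed, and the job is handed in when it is done.

Besides the shell and the picture viewer there is one more tool, called after "Emit:" as a command line: name --argument value ..., lists and objects as JSON in quotes. carry_out: Moves the arm, as the interface text tells. Its arguments: {"type":"object","properties":{"steps":{"type":"array","items":{"type":"number"}},"grip_force":{"type":"number"}},"required":["steps"]}

```bash
ls; mkdir -p pics
cat > h.py <<'E'
import numpy as np,cv2
from plant import robot
def pt(p,u,v,d=None):
    d=p["depth"][int(v),int(u)] if d is None else d
    K=np.array(p["K"]);c=np.array([(u-K[0,2])/K[0,0]*d,(v-K[1,2])/K[1,1]*d,d])
    return np.array(p["R"]).T@(c-np.array(p["t"]))
def cloud(p,m=None):
    d=p["depth"];K=np.array(p["K"]);v,u=np.nonzero((d>0)&(m if m is not None else True))
    z=d[v,u];c=np.stack([(u-K[0,2])/K[0,0]*z,(v-K[1,2])/K[1,1]*z,z],1)
    return (c-np.array(p["t"]))@np.array(p["R"]),u,v
def proj(p,X):
    c=np.array(p["R"])@np.array(X)+np.array(p["t"]);q=np.array(p["K"])@c;return q[:2]/q[2]
E
python3 - <<'E'
from h import *
s=robot.sense();print({k:np.round(v,3).tolist() for k,v in s.items()})
for n in["scene","top","wrist"]:
    p=robot.snapshot(n);cv2.imwrite(f"pics/{n}0.png",p["color"])
    np.savez(f"{n}0.npz",**{k:p[k] for k in["color","depth","K","R","t"]})
    print(n,np.round(p["K"],1).tolist(),np.round(-np.array(p["R"]).T@p["t"],3))
    for t in["dock","rack","vials","leaf","bottle","beaker","jar"]:
        r=robot.masks_of(p,t)
        if r:
            X,_,_=cloud(p,r[0]["mask"]);print(t,round(r[0]["score"],2),r[0]["rect"],np.round(np.median(X,0),3) if len(X) else None,np.round(X.max(0),3) if len(X) else None, np.round(X.min(0),3) if len(X) else None)
print(robot.sense()["clock"])
E
```

```text
pics
{'clock': 0.0, 'q': [-72.373, 27.377, 1.28, 89.179, -0.659, 63.557, -4.762], 'joint_vel': [0.015, -0.028, 0.073, -0.057, 0.016, 0.185, 0.019], 'effort': [0.0, -59.646, 1.609, -28.12, 0.013, 0.009, 0.0], 'tool_pos': [0.272, 0.617, 0.244], 'eef_rot': [-179.895, 0.008, 156.179], 'wrist_force': [0.687, 0.333, -0.215], 'wrist_torque': [0.043, 0.031, 0.031], 'finger_gap': 1.001}
scene [[374.6, 0.0, 258.5], [0.0, 374.6, 194.2], [0.0, 0.0, 1.0]] [0.986 0.539 0.484]
dock 0.57 [159.3, 151.6, 132.1, 65.2] [ 0.668 -0.077  0.019] [0.754 0.009 0.068] [ 0.413 -0.209 -0.004]
rack 0.6 [218.4, 131.8, 59.9, 41.9] [ 0.52  -0.121  0.03 ] [ 0.603 -0.083  0.059] [ 0.396 -0.259 -0.003]
vials 0.6 [242.8, 129.9, 33.5, 17.1] [ 0.486 -0.13   0.053] [ 0.508 -0.103  0.059] [ 0.396 -0.255 -0.003]
bottle 0.78 [193.4, 92.6, 26.1, 55.8] [ 0.564 -0.265  0.068] [ 0.589 -0.25   0.144] [ 0.384 -0.582 -0.005]
beaker 0.9 [275.9, 162.1, 29.5, 39.5] [0.538 0.048 0.046] [0.561 0.069 0.069] [ 0.419 -0.082 -0.004]
jar 0.7 [152.0, 134.5, 21.6, 37.0] [ 0.704 -0.233  0.041] [ 0.723 -0.223  0.074] [ 0.636 -0.344 -0.005]
top [[
[... 208 characters left out ...]
, 56.0, 76.1] [ 0.522 -0.13   0.034] [ 0.601 -0.083  0.066] [ 0.449 -0.189  0.012]
vials 0.94 [346.5, 242.7, 36.4, 25.7] [ 0.482 -0.143  0.059] [ 0.509 -0.102  0.066] [ 0.457 -0.184  0.039]
leaf 0.85 [327.5, 149.4, 20.2, 28.1] [ 0.676 -0.1    0.028] [ 0.7   -0.08   0.042] [ 0.65  -0.121  0.012]
bottle 0.88 [412.3, 201.8, 50.3, 36.7] [ 0.554 -0.271  0.101] [ 0.588 -0.251  0.149] [ 0.52  -0.314  0.006]
beaker 0.67 [257.2, 220.4, 30.4, 29.0] [0.531 0.039 0.023] [0.561 0.071 0.074] [ 0.503  0.011 -0.001]
jar 0.58 [398.7, 137.4, 26.9, 26.8] [ 0.694 -0.242  0.074] [ 0.723 -0.224  0.081] [ 0.672 -0.286 -0.002]
wrist [[334.4, 0.0, 260.6], [0.0, 334.4, 189.3], [0.0, 0.0, 1.0]] [0.199 0.651 0.373]
1.2
```

Run:
```python
from h import *
p=dict(np.load("top0.npz"))
c=p["color"][100:300,240:470];cv2.imwrite("pics/topcrop.png",cv2.resize(c,None,fx=3.4,fy=3,interpolation=cv2.INTER_CUBIC)[:600,:800])
X,u,v=cloud(p)
def sel(zl,zh,b=(0.40,0.80,-0.22,0.02)):
    m=(X[:,2]>zl)&(X[:,2]<zh)&(X[:,0]>b[0])&(X[:,0]<b[1])&(X[:,1]>b[2])&(X[:,1]<b[3]);return X[m]
import cv2
for n,zl,zh,b in[("head",.046,.06,(.62,.8,-.2,0)),("dockall",.008,.06,(.4,.8,-.215,-.02)),("vialtops",.054,.07,(.44,.53,-.22,-.06))]:
    P=sel(zl,zh,b);r=cv2.minAreaRect((P[:,:2]*1000).astype(np.float32));print(n,len(P),np.round(r[0],1),np.round(r[1],1),round(r[2],2),np.median(P[:,2]))
```

```text
head 924 [725.1 -90.9] [ 36.6 119.8] 11.24 0.05270763194088471
dockall 8763 [ 593.7 -117.3] [306.3 130.8] 11.52 0.025320253819961547
vialtops 338 [ 483.2 -140.5] [41.3 70.6] 11.55 0.06046766223463569
```

View pics/topcrop.png

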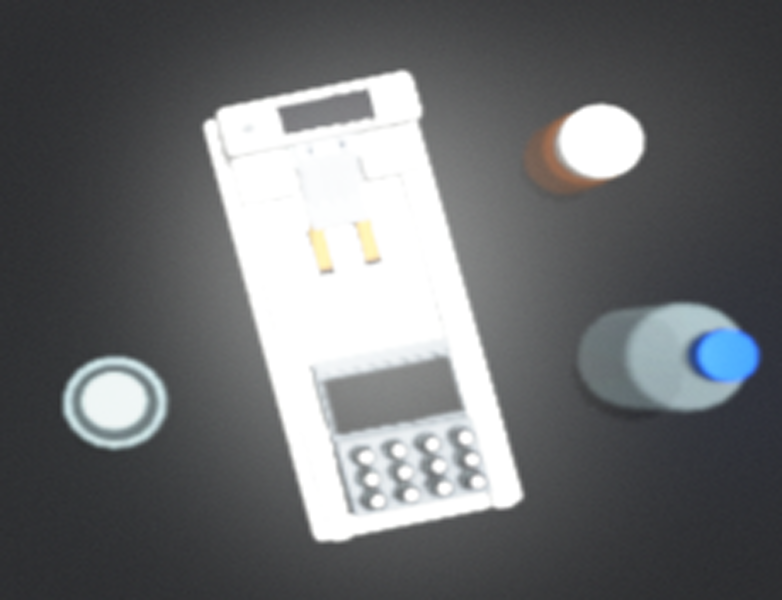

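View pics/scene0.png

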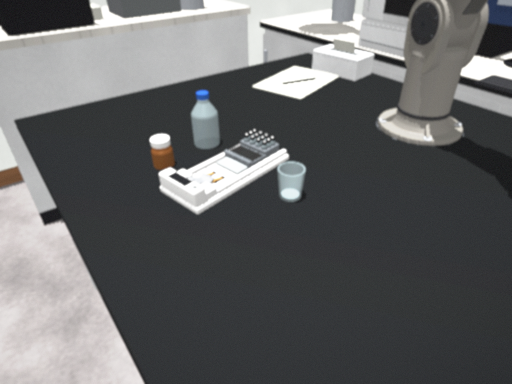

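```bash
cat >> h.py <<'E'
from scipy.spatial.transform import Rotation as Ro
def go(x,y,z,yaw):
    s=robot.sense();R=Ro.from_euler("xyz",s["eef_rot"],degrees=True)
    print("t",round(s["clock"],2),np.round(s["tool_pos"],4),np.round(s["eef_rot"],2),"F",np.round(s["wrist_force"],1),"gap",round(s["finger_gap"],2))
    d=R.inv().apply(np.array([x,y,z])-s["tool_pos"]);r=(R.inv()*Ro.from_euler("xyz",[180,0,yaw],degrees=True)).as_rotvec()
    print("shift",np.round(d,4),"turn",np.round(r,4))
D0=np.array([.606,-.1148]);A=np.radians(11.5);EX=np.array([np.cos(A),np.sin(A)]);EY=np.array([-EX[1],EX[0]])
def dk(x,y=0): return D0+x*EX+y*EY
E
python3 -c "
from h import *
go(*dk(-.0725),.2,191.5)"
```

```text
t 1.2 [0.2726 0.6175 0.2453] [180.    -0.   156.18] F [-0.2  0.3 -1. ] gap 1.0
shift [-0.5416 -0.5772  0.0453] turn [ 0.     -0.     -0.6165]
```

Emit:
carry_out --steps '[255,-0.028,-0.03,0,0,0,-0.03,255,-0.056,-0.06,0,0,0,-0.06,255,-0.084,-0.09,0,0,0,-0.09,255,-0.112,-0.12,0,0,0,-0.12,255,-0.14,-0.15,0,0,0,-0.15]' --grip_force 60

```text
clock: 1.62
tool_pos: [0.3405, 0.4219, 0.2454]
eef_rot: [180.0, 0.0, 164.9]
wrist_force: [0.6, -1.2, -0.4]
finger_gap: 0.299
```

```bash
python3 -c "
from h import *
go(*dk(-.0725),.2,191.5)"
```

```text
t 1.62 [0.3405 0.4219 0.2454] [1.7998e+02 1.0000e-02 1.6487e+02] F [ 0.6 -1.2 -0.4] gap 0.3
shift [-0.3316 -0.4813  0.0453] turn [ 3.000e-04  3.000e-04 -4.649e-01]
```

Emit:
carry_out --steps '[255,-0.023,-0.034,0,0,0,-0.03,255,-0.046,-0.068,0,0,0,-0.06,255,-0.069,-0.102,0,0,0,-0.09,255,-0.092,-0.136,0,0,0,-0.12,255,-0.115,-0.17,0,0,0,-0.15]'

```text
clock: 2.03
tool_pos: [0.4075, 0.2258, 0.2457]
eef_rot: [179.9, 0.0, 173.5]
wrist_force: [1.1, -0.5, -0.5]
finger_gap: -0.002
```

```bash
python3 -c "
from h import *
go(*dk(-.0725),.2,191.5)"
```

```text
t 2.03 [0.4075 0.2258 0.2457] [1.7994e+02 5.0000e-02 1.7354e+02] F [ 1.1 -0.5 -0.5] gap -0.0
shift [-0.1666 -0.3385  0.0455] turn [ 0.0009  0.0009 -0.3134]
```

Emit:
carry_out --steps '[255,-0.018,-0.036,0,0,0,-0.035,255,-0.036,-0.072,0,0,0,-0.07,255,-0.054,-0.108,0,0,0,-0.105,255,-0.072,-0.144,0,0,0,-0.14,255,-0.09,-0.18,0,0,0,-0.175]'

```text
clock: 2.45
tool_pos: [0.4771, 0.0348, 0.2461]
eef_rot: [179.9, 0.1, -176.3]
wrist_force: [0.5, 0.5, -0.6]
finger_gap: -0.004
```

```bash
python3 -c "
from h import *
go(*dk(-.0725),.16,191.5)"
```

```text
t 2.45 [0.4771 0.0348 0.2461] [ 1.7992e+02  1.2000e-01 -1.7633e+02] F [ 0.5  0.5 -0.6] gap -0.0
shift [-0.0471 -0.1676  0.0859] turn [ 0.0012  0.0021 -0.1366]
```

Emit:
carry_out --steps '[255,-0.01,-0.035,0.01,0,0,-0.03,255,-0.02,-0.07,0.02,0,0,-0.06,255,-0.03,-0.105,0.035,0,0,-0.09,255,-0.04,-0.14,0.055,0,0,-0.12,255,-0.047,-0.1676,0.08,0.001,0.002,-0.1366]'

```text
clock: 2.87
tool_pos: [0.5366, -0.1326, 0.1666]
eef_rot: [-179.9, 0.2, -168.5]
wrist_force: [1.3, -0.0, -0.5]
finger_gap: -0.002
```

Emit:
carry_out --steps '[255,0,0,0,0,0,0]'

```text
clock: 2.95
tool_pos: [0.5349, -0.1384, 0.1627]
eef_rot: [-179.8, -0.1, -168.8]
wrist_force: [-1.3, -0.9, 0.2]
finger_gap: -0.001
```

Run:
```python
from h import *
go(*dk(-.0725),.06,191.5)
p=robot.snapshot("top");cv2.imwrite("pics/top1.png",cv2.resize(p["color"][100:300,240:470],None,fx=3.4,fy=3,interpolation=cv2.INTER_CUBIC)[:600,:800])
p=robot.snapshot("wrist");cv2.imwrite("pics/wrist1.png",p["color"])
np.savez("wrist1.npz",**{k:p[k] for k in["color","depth","K","R","t"]})
X,u,v=cloud(p)
# in dock frame
d=X[:,:2]-D0;a=d@EX;b=d@EY
for lo in range(-165,141,5):
    m=(a>lo/1000)&(a<lo/1000+.005)&(abs(b)<.03)
    if m.sum()>5: print(lo,np.round(np.median(X[m,2]),4),m.sum(),end=" | ")
for n in("rack","vials","leaf","dock"):
    r=robot.masks_of(p,n)
    if r:
        Y,_,_=cloud(p,r[0]["mask"]);e=Y[:,:2]-D0;print(n,r[0]["score"],np.percentile(e@EX,[1,50,99]).round(4),np.percentile(e@EY,[1,50,99]).round(4))
```

```text
t 2.95 [ 0.5349 -0.1384  0.1627] [-1.7979e+02 -1.1000e-01 -1.6883e+02] F [-1.3 -0.9  0.2] gap -0.0
shift [-0.002   0.0093  0.1027] turn [-0.0037 -0.0019 -0.0057]
-165 0.0131 529 | -160 0.0131 531 | -155 0.0406 580 | -150 0.0417 648 | -145 0.0584 698 | -140 0.0421 549 | -135 0.0418 686 | -130 0.0584 647 | -125 0.0421 454 | -120 0.042 694 | -115 0.0578 625 | -110 0.0421 411 | -105 0.0411 390 | -100 0.0313 313 | -95 0.2235 1516 | -90 0.2237 6789 | -85 0.2033 8364 | -80 0.1924 3081 | -75 0.197 1182 | -70 0.1996 1377 | -65 0.2022 1275 | -60 0.0315 393 | -55 0.0346 535 | -50 0.0351 406 | -45 0.0349 55 | -40 0.0213 232 | -35 0.0211 355 | -30 0.0211 347 | -25 0.0212 343 | -20 0.0213 310 | -15 0.0212 171 | -10 0.0139 36 | -5 0.0132 133 | 0 0.0132 53 | 5 0.0131 46 | 10 0.0131 36 | 15 0.0132 33 | 20 0.0133 26 | 25 0.0131 25 | 30 0.0132 22 | 35 0.0131 15 | 75 0.0297 25 | 80 0.0315 52 | 85 0.0342 67 | 90 0.0373 87 | 95 0.0405 66 | 100 0.0406 58 | 105 0.0417 53 | rack 0.94 [-0.153  -0.097  -0.0135] [-0.0447 -0.0026  0.0388]
vials 0.95 [-0.147  -0.127  -0.1074] [-0.0372 -0.0071  0.0311]
leaf 0.76 [-0.0629  0.0858  0.0941] [-0.0131 -0.0083 -0.0043]
dock 0.75 [-0.1661 -0.0714  0.0971] [-0.0664  0.009   0.0619]
```

View pics/wrist1.png

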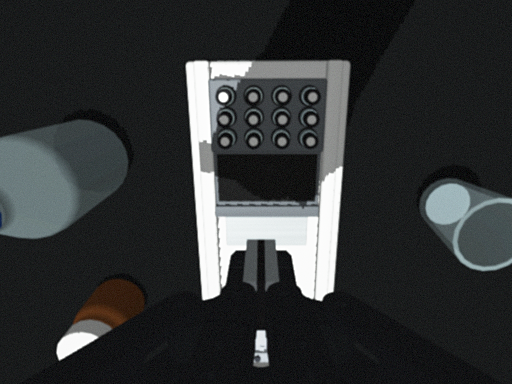

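View pics/top1.png

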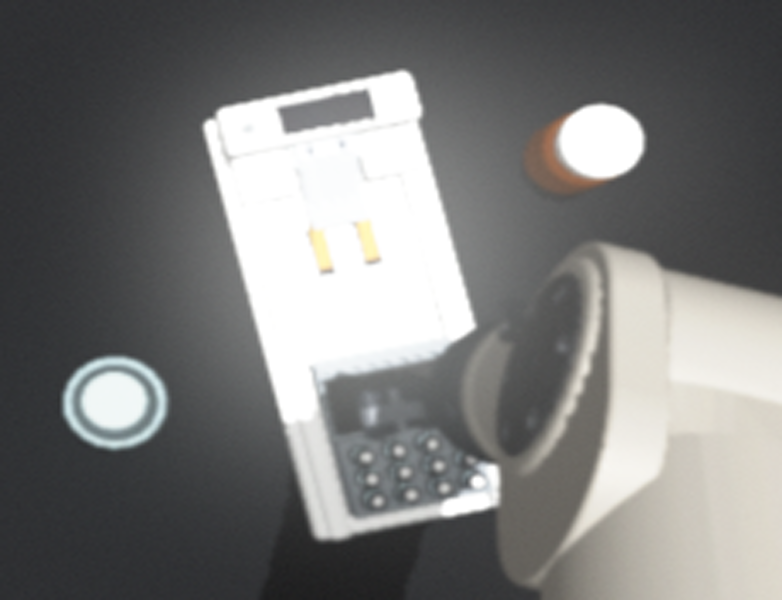

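```bash
python3 -c "
from h import *
go(*dk(-.068,-.0015),.06,191.5)"
```

```text
t 3.25 [ 0.5372 -0.1309  0.1676] [-179.92    0.33 -168.37] F [-0.6 -0.3  0.7] gap -0.0
shift [-0.002   0.0007  0.1076] turn [-0.0013  0.0057  0.0023]
```

Emit:
carry_out --steps '[255,-0.001,0.0,0.025,-0.001,0.005,0.002,255,-0.002,0.001,0.05,-0.001,0.005,0.002,255,-0.002,0.001,0.07,-0.001,0.005,0.002,255,-0.002,0.001,0.085,-0.001,0.005,0.002,255,-0.002,0.001,0.095,-0.001,0.005,0.002]'

```text
clock: 3.67
tool_pos: [0.5394, -0.1277, 0.0719]
eef_rot: [180.0, 0.0, -168.3]
wrist_force: [-0.8, -0.3, -0.2]
finger_gap: -0.001
```

Emit:
carry_out --steps '[255,0,0,0.003,0,0,0,255,0,0,0.003,0,0,0,255,0,0,0.003,0,0,0]'

```text
clock: 3.92
tool_pos: [0.54, -0.1273, 0.0698]
eef_rot: [180.0, 0.1, -168.3]
wrist_force: [-0.1, -0.2, 1.1]
finger_gap: -0.003
```

Run:
```python
from h import *
go(*dk(-.068,-.0015),.05,191.5)
p=robot.snapshot("wrist");cv2.imwrite("pics/wrist2.png",p["color"])
p=robot.snapshot("scene");cv2.imwrite("pics/scene2.png",cv2.resize(p["color"][80:230,140:320],None,fx=4,fy=4,interpolation=cv2.INTER_CUBIC))
```

```text
t 3.92 [ 0.54   -0.1273  0.0698] [ 1.7998e+02  1.1000e-01 -1.6830e+02] F [-0.1 -0.2  1.1] gap -0.0
shift [ 0.0009 -0.0024  0.0198] turn [0.0004 0.0019 0.0035]
```

View pics/wrist2.png

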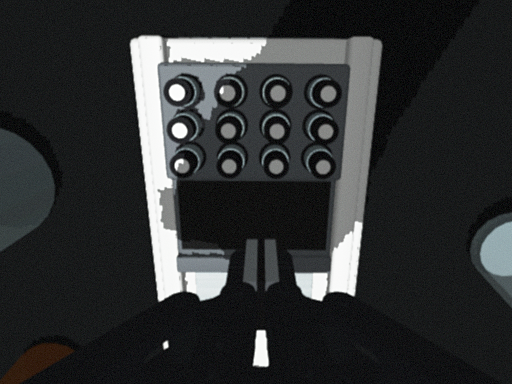

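View pics/scene2.png

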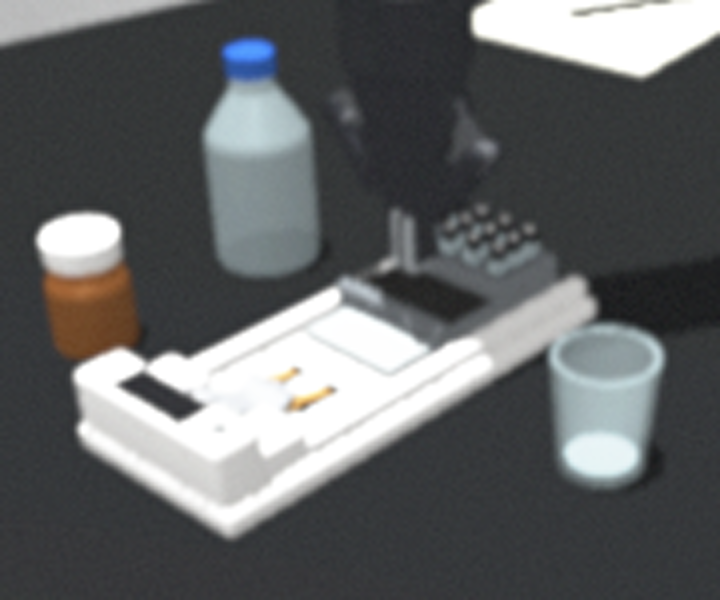

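Emit:
carry_out --steps '[255,0.002,-0.001,0.005,0,0.001,0.003,255,0.002,-0.002,0.01,0,0.001,0.003,255,0.002,-0.002,0.015,0,0.001,0.003,255,0.002,-0.002,0.02,0,0.001,0.003,255,0.002,-0.002,0.024,0,0.001,0.003]'

```text
clock: 4.43
tool_pos: [0.5387, -0.1301, 0.0458]
eef_rot: [180.0, 0.1, -168.5]
wrist_force: [-9.8, 2.5, 60.4]
finger_gap: -0.0
```

Emit:
carry_out --steps '[255,0,0,0.003,0,0,0,255,0,0,0.003,0,0,0]'

```text
clock: 4.6
tool_pos: [0.5416, -0.1304, 0.046]
eef_rot: [-180.0, 0.4, -168.5]
wrist_force: [-5.0, 2.3, 31.8]
finger_gap: -0.001
```

Emit:
carry_out --steps '[255,-0.003,0,0.0035,0,0.007,0,255,-0.006,0,0.0035,0,0.007,0,255,-0.009,0,0.0035,0,0.007,0,255,-0.012,0,0.0035,0,0.007,0,255,-0.015,0,0.0035,0,0.007,0]'

```text
clock: 5.02
tool_pos: [0.5587, -0.1271, 0.046]
eef_rot: [180.0, 0.2, -168.5]
wrist_force: [-6.0, 4.1, 34.5]
finger_gap: 0.001
```

```bash
cat > look.py <<'E'
from h import *
import sys
n=sys.argv[1]
s=robot.sense();d=s["tool_pos"][:2]-D0;print("tcp dock",np.round([d@EX,d@EY],4))
go(*(D0+ (d@EX)*EX-.0015*EY),s["tool_pos"][2],191.5)
p=robot.snapshot("scene");cv2.imwrite(f"pics/scene{n}.png",cv2.resize(p["color"][120:230,150:310],None,fx=4.5,fy=4.5,interpolation=cv2.INTER_CUBIC))
p=robot.snapshot("wrist");cv2.imwrite(f"pics/wrist{n}.png",p["color"])
r=robot.masks_of(p,"vials")
if r:
    Y,_,_=cloud(p,r[0]["mask"]);Y=Y[(Y[:,2]>.054)&(Y[:,2]<.075)];e=Y[:,:2]-D0;q=np.percentile(e@EX,[2,98]);print("vialtops",q.round(4),"nose est",q.mean()+.117,"z",np.median(Y[:,2]))
    a=e@EX;f=np.polyfit(a,Y[:,2],1);print("tilt",f[0])
E
python3 look.py 3
```

```text
tcp dock [-0.0488 -0.0027]
t 5.02 [ 0.5587 -0.1271  0.046 ] [ 179.98    0.24 -168.54] F [-6.   4.1 34.5] gap 0.0
shift [0.     0.0012 0.    ] turn [ 0.0004  0.0043 -0.0007]
vialtops [-0.1251 -0.0867] nose est 0.011081046100756484 z 0.05921392164829328
tilt -0.0026065745787909765
```

View pics/scene3.png

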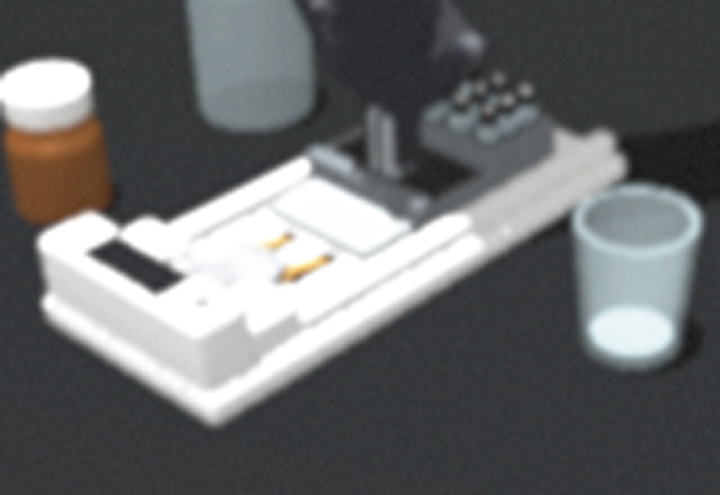

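View pics/wrist3.png

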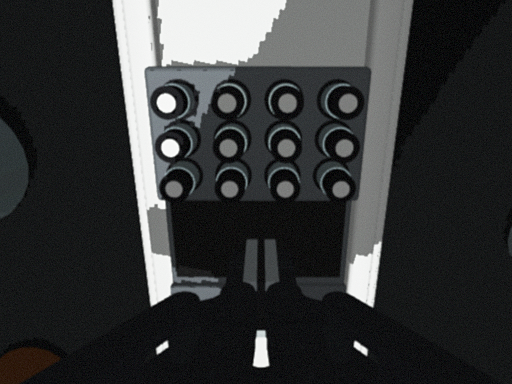

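Emit:
carry_out --steps '[255,-0.003,0,0.005,0,0.006,0,255,-0.006,0.001,0.005,0,0.006,0,255,-0.009,0.001,0.005,0,0.006,0,255,-0.012,0.001,0.005,0,0.006,0,255,-0.015,0.001,0.005,0,0.006,0]'

```text
clock: 5.58
tool_pos: [0.5753, -0.1238, 0.0461]
eef_rot: [180.0, 0.2, -168.6]
wrist_force: [-11.5, 3.5, 46.5]
finger_gap: -0.0
```

```bash
python3 look.py 4
```

```text
tcp dock [-0.0319 -0.0027]
t 5.58 [ 0.5753 -0.1238  0.0461] [ 1.7996e+02  1.5000e-01 -1.6861e+02] F [-11.5   3.5  46.5] gap -0.0
shift [0.     0.0012 0.    ] turn [ 0.0007  0.0027 -0.0018]
vialtops [-0.1073 -0.069 ] nose est 0.02885864803794584 z 0.05925657024653934
tilt -0.0020384644765011977
```

View pics/scene4.png

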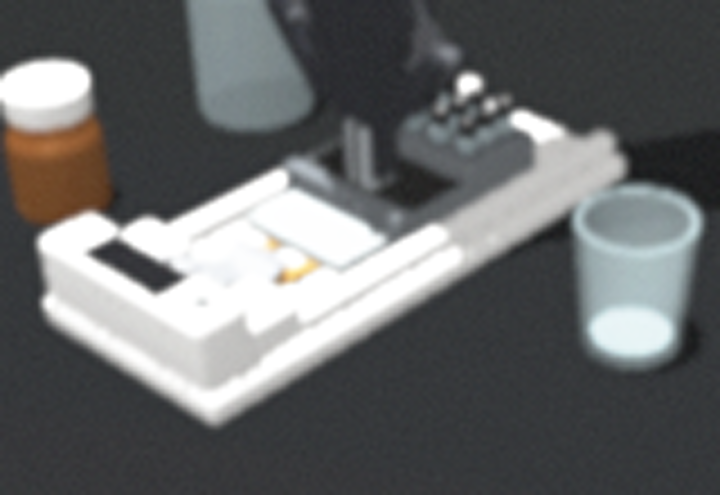

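Emit:
carry_out --steps '[255,-0.003,0,0.006,0,0.005,0,255,-0.006,0.001,0.006,0,0.005,0,255,-0.009,0.001,0.006,0,0.005,0,255,-0.012,0.001,0.006,0,0.005,0,255,-0.014,0.001,0.006,0,0.005,0]'

```text
clock: 6.15
tool_pos: [0.5955, -0.1197, 0.0459]
eef_rot: [-179.9, 0.6, -168.6]
wrist_force: [-9.5, 4.8, 47.0]
finger_gap: 0.003
```

```bash
python3 look.py 5
```

```text
tcp dock [-0.0112 -0.0027]
t 6.15 [ 0.5955 -0.1197  0.0459] [-179.92    0.59 -168.55] F [-9.5  4.8 47. ] gap 0.0
shift [ 0.      0.0012 -0.    ] turn [-0.0013  0.0104 -0.0009]
vialtops [-0.088  -0.0495] nose est 0.04826904895249162 z 0.0592138909395508
tilt -0.0029984675269976294
```

View pics/scene5.png

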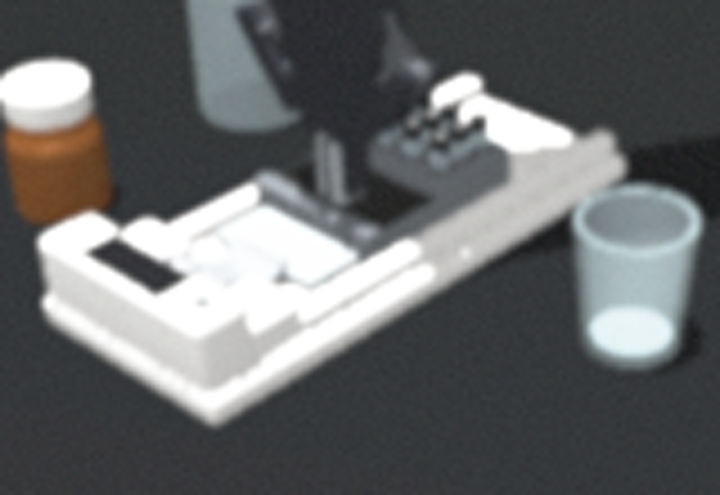

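Emit:
carry_out --steps '[255,-0.003,0,0.006,0,0.01,0,255,-0.005,0.001,0.0065,0,0.01,0,255,-0.007,0.001,0.0065,0,0.01,0,255,-0.009,0.001,0.0065,0,0.01,0,255,-0.011,0.001,0.0065,0,0.01,0]'

```text
clock: 6.72
tool_pos: [0.609, -0.117, 0.0458]
eef_rot: [-179.9, 0.4, -168.6]
wrist_force: [-17.2, 3.1, 56.1]
finger_gap: -0.001
```

```bash
python3 look.py 6
```

```text
tcp dock [ 0.0025 -0.0027]
t 6.72 [ 0.609  -0.117   0.0458] [-179.94    0.36 -168.59] F [-17.2   3.1  56.1] gap -0.0
shift [ 0.      0.0012 -0.    ] turn [-0.001   0.0063 -0.0016]
vialtops [-0.0747 -0.0361] nose est 0.061608952739681686 z 0.05922678753910879
tilt -0.002713704692697835
```

View pics/scene6.png

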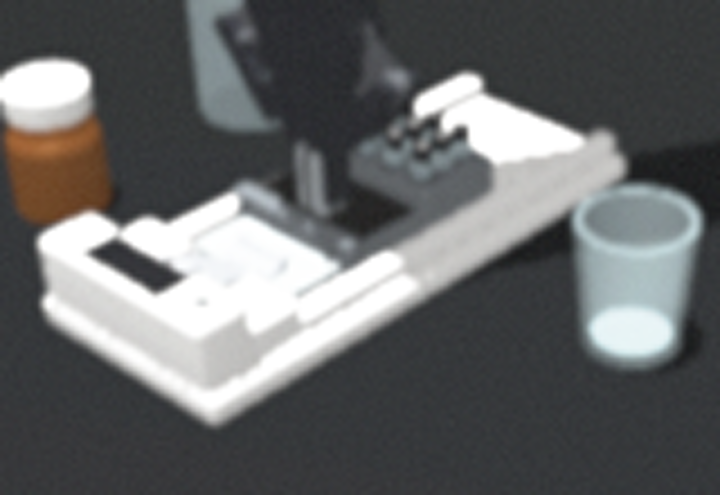

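Emit:
carry_out --steps '[255,-0.004,0,0.006,0,0.008,0,255,-0.006,0.001,0.006,0,0.008,0,255,-0.008,0.001,0.006,0,0.008,0,255,-0.01,0.001,0.006,0,0.008,0,255,-0.012,0.001,0.006,0,0.008,0]'

```text
clock: 7.28
tool_pos: [0.6238, -0.115, 0.0459]
eef_rot: [-179.9, 0.3, -168.7]
wrist_force: [-12.8, 2.0, 47.3]
finger_gap: 0.001
```

```bash
python3 look.py 7
```

```text
tcp dock [ 0.0174 -0.0038]
t 7.28 [ 0.6238 -0.115   0.0459] [-179.86    0.29 -168.66] F [-12.8   2.   47.3] gap 0.0
shift [ 0.      0.0023 -0.    ] turn [-0.0024  0.005  -0.0028]
vialtops [-0.0631 -0.0247] nose est 0.07310554116331328 z 0.05922215284774971
tilt -0.0023326283782950665
```

View pics/scene7.png

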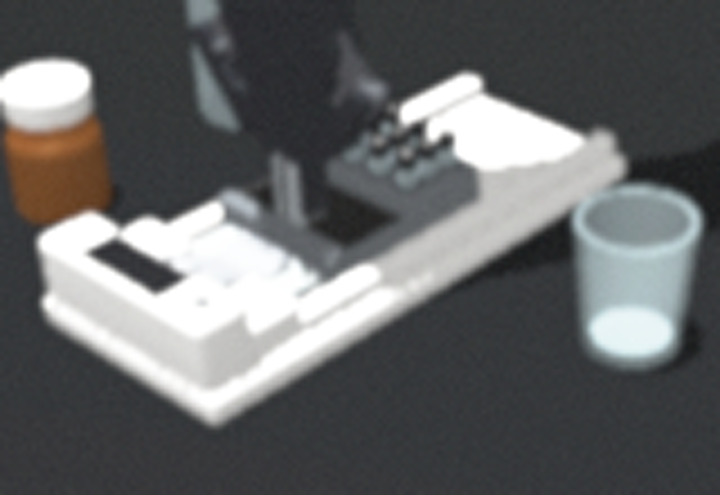

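Emit:
carry_out --steps '[255,-0.003,0.001,0.005,0,0.006,-0.002,255,-0.005,0.001,0.005,0,0.006,-0.002,255,-0.006,0.001,0.005,0,0.006,-0.002,255,-0.007,0.001,0.005,0,0.006,-0.002]'

```text
clock: 7.77
tool_pos: [0.6249, -0.115, 0.0458]
eef_rot: [179.9, -0.7, -168.7]
wrist_force: [-35.7, 1.9, 67.2]
finger_gap: 0.0
```

```bash
python3 look.py 8
```

```text
tcp dock [ 0.0184 -0.004 ]
t 7.77 [ 0.6249 -0.115   0.0458] [ 179.91   -0.66 -168.72] F [-35.7   1.9  67.2] gap 0.0
shift [0.     0.0025 0.    ] turn [ 0.0015 -0.0114 -0.0039]
vialtops [-0.063  -0.0247] nose est 0.07316263197584459 z 0.059237117306751935
tilt -0.003317865104077248
```

Emit:
carry_out --steps '[255,0,0,0.002,0,-0.006,0,255,0.0005,0,0.0,0,-0.01,0,255,0.001,0,-0.003,0,-0.01,0,255,0.001,0,-0.008,0,-0.01,0,255,0.001,0,-0.02,0,-0.01,0]'

```text
clock: 8.33
tool_pos: [0.6232, -0.1145, 0.0645]
eef_rot: [179.9, -0.2, -168.7]
wrist_force: [-0.0, 1.0, -0.5]
finger_gap: 0.0
```

Emit:
carry_out --steps '[255,0,0,-0.02,0,0,0,255,0,0,-0.05,0,0,0,255,0,0,-0.085,0,0,0,255,0,0,-0.12,0,0,0,255,0,0,-0.14,0,0,0]'

```text
clock: 8.75
tool_pos: [0.6256, -0.1151, 0.2092]
eef_rot: [180.0, 0.0, -168.7]
wrist_force: [0.5, 0.4, -0.2]
finger_gap: -0.002
```

```bash
python3 look.py 9
python3 - <<'E'
from h import *
p=robot.snapshot("wrist")
X,u,v=cloud(p);d=X[:,:2]-D0;a=d@EX;b=d@EY
for lo in range(-100,141,5):
    m=(a>lo/1000)&(a<lo/1000+.005)&(abs(b)<.04)&(X[:,2]<.08)
    if m.sum()>5: print(lo,np.round(np.median(X[m,2]),4),end=" | ")
E
```

```text
tcp dock [ 0.0192 -0.0042]
t 8.75 [ 0.6256 -0.1151  0.2092] [ 1.7995e+02  4.0000e-02 -1.6869e+02] F [ 0.5  0.4 -0.2] gap -0.0
shift [0.     0.0027 0.    ] turn [ 0.0008  0.0007 -0.0033]
vialtops [-0.0631 -0.0242] nose est 0.0733661291393152 z 0.059284581105111714
tilt -0.001821616405648909
-100 0.0131 | -95 0.0133 | -90 0.0131 | -85 0.0131 | -80 0.0131 | -75 0.0132 | -70 0.0411 | -65 0.0426 | -60 0.0587 | -55 0.0415 | -50 0.0428 | -45 0.0587 | -40 0.0415 | -35 0.0443 | -30 0.0586 | -25 0.0415 | -20 0.0408 | -15 0.0314 | -10 0.0317 | -5 0.0316 | 0 0.0315 | 5 0.0316 | 10 0.0316 | 15 0.0316 | 20 0.0316 | 25 0.0315 | 30 0.0352 | 35 0.0352 | 40 0.0214 | 45 0.0216 | 50 0.0219 | 55 0.0219 | 60 0.0221 | 65 0.0227 | 70 0.0269 | 75 0.031 | 80 0.0325 | 85 0.0335 | 90 0.0334 | 95 0.0334 | 100 0.0333 | 105 0.0455 | 110 0.0513 | 115 0.0511 | 120 0.0516 | 125 0.0512 | 130 0.051 | 135 0.0512 |
```

View pics/scene9.png

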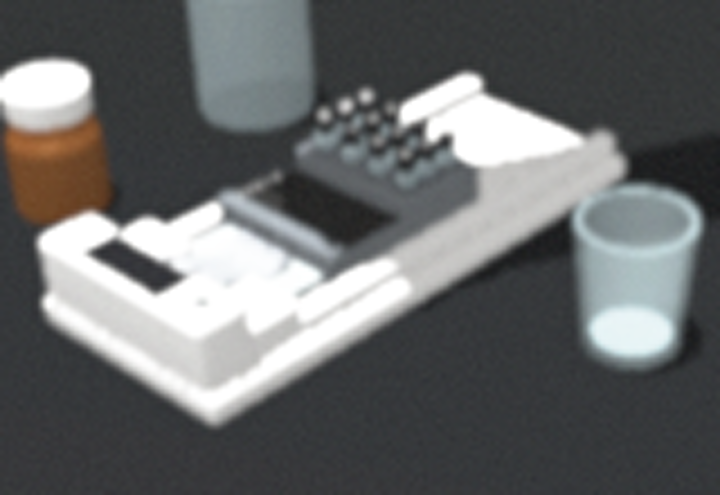

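View pics/wrist9.png

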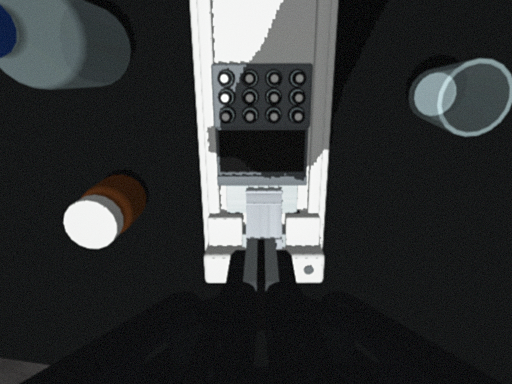

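Run:
```python
from h import *
p=robot.snapshot("wrist")
X,u,v=cloud(p);d=X[:,:2]-D0;a=d@EX;b=d@EY;z=X[:,2]
def prof(lo,hi,bm,step=.001):
    for x in np.arange(lo,hi,step):
        m=(a>=x)&(a<x+step)&bm&(z<.08)
        if m.sum()>2: print(round(x*1000),round(np.median(z[m])*1000,1),end=" | ")
    print()
prof(.024,.045,abs(b)<.035)          # ridge 28..38
prof(.068,.082,(abs(b)>.025)&(abs(b)<.04))  # cheeks/stops at 75
prof(.100,.112,(abs(b)>.03)&(abs(b)<.055))  # head at 107
prof(-.026,-.012,abs(b)<.035)
prof(-.172,-.160,abs(b)<.035)
prof(.134,.146,(abs(b)>.03)&(abs(b)<.055))
print(robot.sense()["clock"])
```

```text
24 31.6 | 25 31.7 | 26 31.7 | 27 31.2 | 28 31.2 | 29 33.6 | 30 35.1 | 31 35.0 | 32 35.1 | 33 35.2 | 34 35.2 | 35 35.1 | 36 35.1 | 37 35.2 | 38 35.1 | 39 34.5 | 44 21.4 | 
68 20.9 | 69 21.2 | 70 20.8 | 71 21.0 | 72 21.0 | 73 26.4 | 74 32.2 | 75 33.0 | 76 32.9 | 77 33.1 | 78 33.3 | 79 33.0 | 80 32.8 | 81 33.1 | 
100 33.2 | 101 33.1 | 102 33.2 | 103 33.1 | 104 38.3 | 105 40.8 | 106 48.0 | 107 50.2 | 108 51.1 | 109 51.3 | 110 51.0 | 111 51.1 | 
-26 58.1 | -25 58.0 | -24 41.8 | -23 41.3 | -22 41.4 | -21 41.5 | -20 41.1 | -19 41.0 | -18 40.5 | -16 31.8 | -15 31.3 | -14 31.3 | -13 31.5 | 

134 51.3 | 135 50.8 | 136 50.2 | 137 49.3 | 
9.0
```

```bash
python3 -c "
from h import *
print(robot.sign_off())"
```

```text
the job is handed in; nothing more can be done
None
```

The rack is docked: its nose is under the leaf spring and against the end stops. I handed the job in at about 9 s of the 48 s allowed.

**What I did:** I set the closed fingertips on the bare pad just behind the ridge. I pressed down with about 32 N at the start, then mostly 45–55 N, and slid the rack about 83 mm along the lane. At the end the horizontal force rose to 36 N with no further movement, so I released and lifted straight up to TCP height 0.21 m.

**Last checks, hand clear (wrist camera):**
- **Position:** the nose is at 73.4 mm in my estimated dock frame. The stop faces show at about 73.5 mm in that frame, not the nominal 75, so I take the roughly 1.5 mm difference as an error in my dock-frame estimate.
- **Flatness:** the pad reads an even 31.5 mm and the nose top 21–22 mm, which matches lying flat. The slope fitted through the vial tops was 0.002–0.003 throughout. The rack did not move after release.
- **Surroundings:** the bottle, beaker and jar look unmoved by eye; I did not measure them again. The vials were not touched as far as I could see.

**Not measured directly:** I had no reading of the leaf and contact-finger joints. I infer their state from the rack lying flat and fully home.

**Force peak:** the fingers reached about 60 N at first touch and 67 N against the stops. Both are below the 120 N wrist limit. They are above 40 N, but that limit is stated for the arm and gripper body, and the load was on the fingertips.

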